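Correct the bottle kit

ROBOT

A 6-joint arm with a two-finger parallel gripper is mounted at the origin on a cart in front of the work surface, level with it; the furniture and walls round the work are solid. World frame = base frame: x ahead of the robot, y to its left, z up, the work surface at z = 0. Lengths are in m, angles in rad, forces in N, time in s.
With the tool pointing down it reaches from about 0.3 to 0.875 m from the base axis. Payload 6.4 kg.
Tool frame: the origin (TCP) lies midway between the tips of the shut fingers; the grasp point (between the pads) lies 19 mm behind it (ctrl.pinch_z is the distance from the TCP to the grasp point, in m); z points along the fingers, y is the line along which they close (so a half turn about z gives the same grasp; the last joint's range is limited). The gripper opens to 85 mm and grips with 20 to 120 N. Pads are 22 mm wide; open, the fingers measure 114 mm over their backs; the gripper's body (76 mm by 85 mm) begins 54 mm behind the grasp point. The pads swing forward as they close: fully open they stand 13 mm farther back than shut.
Start: joints at [1.056, 0.181, 1.607, -0, 1.354, -0.206], TCP at [0.175, 0.548, 0.202] pointing down, gripper open.
Joint ranges: [-2.99, 2.99], [-0.89, 2.07], [0.3, 2.58], [-1.14, 4.28], [0, 2.63], [-3.12, 3.12]. Speed limits (rad/s): [2.57, 2.57, 3.01, 3.14, 3.14, 3.14].

INTERFACE

Orientations are given as a unit quaternion [w, x, y, z].
In Python, from bench import ctrl gives the robot as it stands.
- The arm moves only by the tool apply_moves, never from a script. Its argument "moves" is a list of rows, each an object with "jaw": the opening, from 0 (shut) to 1 (fully open); "offset": the shift along the tool's x, y, z in mm, a list of three; "rot": the turn, a rotation vector about the tool's x, y, z in degrees, a list of three. In form: [{"jaw": jaw, "offset": [dx, dy, dz], "rot": [ax, ay, az]}, ...]. A call has exactly 5 rows; each row shifts and turns the commanded pose from where the row before left it, along the tool's axes as they then stand; what a row does not reach is not made up. A row lasts 1/8 s, in which the tool goes at most 62.5 mm and 10.7 degrees, less where a joint would pass 70% of its speed; a pose out of reach is approached as far as the arm can. A call is refused whole if a number of a shift passes 62.5 or a number of a turn 10.7, either way. A call with a gripper value outside its range is refused whole. The fingers move at their own pace and stop on an object; the grip force is fixed at half the most. Time passes only in rows, so rows that do not move let the fingers close, or fill a call up. It gives the time, the measured TCP pose, the force, the opening and the grip force at its end, in the units of the state.
- ctrl.get_obs(): the state, without advancing time (a new reading comes with each control period).
- ctrl.camera(name): name is "side" or "top"; returns (picture, depth): 480x640x3 uint8, red, green, blue; 480x640 float32, m along the optical axis (not along the pixel's ray), 0 where there is no reading.
- ctrl.camera_params(name): a dict with "K" (3x3 intrinsics, pixels), "cam_to_world" (4x4, takes a point from camera to world coordinates). Camera axes: x right, y down, z forward; pixel columns grow to the right and rows downward; lengths in m; the calibration is good to about 2 mm. A picture is of the moment at which its call begins. camera_params takes no time and is no camera call.
- ctrl.hand_in(): hands the job in; it is judged then, once.
Trained networks look in the newest picture that a camera, given by its name, has taken for a name from the list of things; names that differ only in an ending like _2 or _b are one class to them, and where a whole thing is asked for, a point or a joint stands for the part that bears it (a point fixed in the world has none). Each returns a list of dicts, best first, with "score" (0 to 1); they miss things now and then, are a little off and sometimes report something else, mostly with a low value. They report only what shows in the picture. A call takes as long as a camera call. They do not tell look-alikes from the thing itself.
- ctrl.outline_of(camera, target): "region" (480x640 bool, what is visible of it) and "position" ([column, row] in pixels, amid what is visible of it).
The state is a dict: "time_s": time; "q": joint angles; "dq": joint speeds; "joint_efforts": joint torques, N m; "eef_pos": TCP position; "eef_rot": TCP orientation; "wrist_force": force on the tool from outside, world axes, zero at the start; "torque": the same for the moment, N m; "opening": opening from 0.0 (shut) to 1.0 (fully open); "grasp_force": force on a finger pad.
Only numpy, scipy, OpenCV 4.12 (cv2) and the standard library are available. Lean on these libraries where they do the work, as an engineer would, in place of code of your own. Each camera call takes 0.05 s, during which the arm holds its last target. There are 200 camera calls.

TASK

The blue caddy should hold three of the same black-capped dropper bottles, but one of its wells holds an amber flux pot instead. Take the pot out and stand it upright in the red returns tray, then take the spare dropper bottle from the wooden stock board and stand it upright in the caddy well that the pot left, leaving the two good bottles in their wells.

Things in the scene. Friction and masses are not known exactly. Their poses are not given: they have to be found in the camera images.
- flux_pot_amber_mid (a point): The wrong part: amber flux pot, loose, round and upright, 46 mm diameter, 99 mm tall (narrower above about 60 mm), about 0.1 kg. This point is on its axis, 49.5 mm above its underside. z runs up its axis. It starts in one of the three wells of the caddy.
- spare_bottle_mid (a point): The right part: spare black dropper bottle with white label, loose, round, 34 mm diameter, 100 mm tall (body straight to 60 mm up), about 0.06 kg. Point on its axis, 50 mm above its underside; z up its axis. On the wooden stock board (floor 4 mm up, lip 10 mm) in a row roughly along y with a white can (50 wide, 78 tall) and a wire spool (60 wide, 36 tall), axes 80 mm apart.
- kit_bottle_a_mid (a point): A good bottle, the same as the spare, standing in a well of the caddy; leave it there. The point is on its axis, 50 mm above its underside.
- kit_bottle_b_mid (a point): The other good bottle, the same, standing in a well of the caddy; leave it there. The point is on its axis, 50 mm above its underside.
- caddy: Blue open caddy, fixed to the bench, 70 mm (x) by 204 mm (y) by 24 mm high, wire grip 20 mm long at each end. Origin: centre of its underside, on the bench. Three open wells in a row along its y, centred at y = -66.7, 0 and +66.7 mm, x = 0; each about 62 mm square inside, floor 4 mm above the bench, walls 4 mm thick, tops 24 mm up.
- returns_tray: Red shallow tray with a dark liner, fixed to the bench, 110 by 110 mm outside, 102 by 102 mm inside, walls 4 mm thick and 20 mm high, floor 4 mm above the bench. Origin at the centre of its underside, on the bench; it starts empty.
Mind the look-alikes: they are no part of the job. Leave any green or turquoise look-alike of the part that bears spare_bottle_mid alone.

How it is judged:
At the end, for the whole second after the job is handed in: The amber pot stands upright on the red tray's floor, its axis within 40 mm of the centre along each side; the spare stands upright on a caddy well's floor within 16 mm of its centre each way; both good bottles upright, moved under 30 mm; upright within 10 degrees; let go, at rest (x of flux_pot_amber_mid in the frame of returns_tray between -0.04 and 0.04 m and y of flux_pot_amber_mid in the frame of returns_tray between -0.04 and 0.04 m and z of flux_pot_amber_mid in the frame of returns_tray between 0.0475 and 0.0595 m and angle between each of flux_pot_amber_mid, spare_bottle_mid, kit_bottle_a_mid, kit_bottle_b_mid's own z axis and vertical below 0.175 rad and x of spare_bottle_mid in the frame of caddy between -0.016 and 0.016 m and z of spare_bottle_mid in the frame of caddy between 0.048 and 0.06 m and (y of spare_bottle_mid in the frame of caddy between -0.0827 and -0.0507 m or y of spare_bottle_mid in the frame of caddy between -0.016 and 0.016 m or y of spare_bottle_mid in the frame of caddy between 0.0507 and 0.0827 m) and distance of each of kit_bottle_a_mid, kit_bottle_b_mid from where it was at the start of the episode below 0.03 m and linear speed of each of flux_pot_amber, spare_bottle below 0.02 m/s); the robot touches nothing.
It also fails if it takes over 58 s, if anything falls off the work surface, if the arm or the gripper's body presses on something with over 40 N, if the wrist force passes 120 N, or if a joint passes its speed limit or range.

## Working session

There is one attempt and no reset: what is moved stays moved. The work goes in short steps, Python scripts to look and compute and a tool call to move; the robot and the scene stay as the last step left them, time stands still between calls to the robot, and variables do not carry over. Pictures are saved under pics/ and viewed, at most 10 in all, crops included, and the job is handed in when it is done.

Besides the shell and the picture viewer there is one more tool, called by a JSON object that holds its "method" and its "body", one argument or row to a line. apply_moves: Moves the arm, as the interface text tells. Its arguments: {"type":"object","properties":{"moves":{"type":"array"}},"required":["moves"]}

```bash
mkdir -p pics; cat > h.py <<'E'
import numpy as np, cv2
from bench import ctrl
def pts(cam, depth, mask=None):
    P=ctrl.camera_params(cam); K=np.array(P["K"]); T=np.array(P["cam_to_world"])
    v,u=np.mgrid[0:480,0:640]
    c=np.stack([(u-K[0,2])/K[0,0]*depth,(v-K[1,2])/K[1,1]*depth,depth],-1)
    w=c@T[:3,:3].T+T[:3,3]
    w[depth<=0]=np.nan
    return w
def save(img,name): cv2.imwrite("pics/"+name,cv2.cvtColor(img,cv2.COLOR_RGB2BGR))
E
python3 - <<'E'
from h import *
o=ctrl.get_obs(); print(o["time_s"],o["eef_pos"],o["eef_rot"],ctrl.pinch_z)
for cam in("top","side"):
    im,d=ctrl.camera(cam); save(im,cam+"0.png"); np.savez(cam+"0.npz",im=im,d=d)
    w=pts(cam,d); print(cam,np.array(ctrl.camera_params(cam)["cam_to_world"]).round(3).tolist())
    for t in ["flux_pot_amber_mid","spare_bottle_mid","kit_bottle_a_mid","caddy","returns_tray"]:
        for r in ctrl.outline_of(cam,t)[:4]:
            m=r["region"]; q=w[m]; q=q[~np.isnan(q[:,0])]
            print(t,round(r["score"],2),np.round(r["position"]),m.sum(),"med",np.median(q,0).round(3),"lo",np.percentile(q,3,0).round(3),"hi",np.percentile(q,97,0).round(3))
E
```

```text
0.0 [0.17445964 0.54725463 0.20119683] [-2.93349563e-04  1.53803039e-01  9.88101135e-01 -8.27773038e-04] 0.0187
top [[-0.026, -0.988, 0.153, 0.461], [-1.0, 0.026, -0.005, -0.056], [0.001, -0.153, -0.988, 1.256], [0.0, 0.0, 0.0, 1.0]]
flux_pot_amber_mid 0.78 [399. 273.] 363 med [ 0.567 -0.241  0.071] lo [ 0.55  -0.266  0.013] hi [ 0.588 -0.226  0.102]
spare_bottle_mid 0.76 [221. 281.] 219 med [0.562 0.158 0.082] lo [0.549 0.149 0.018] hi [0.576 0.173 0.102]
spare_bottle_mid 0.71 [237. 230.] 280 med [0.675 0.127 0.082] lo [0.664 0.114 0.004] hi [0.696 0.149 0.105]
spare_bottle_mid 0.63 [195. 234.] 277 med [0.669 0.223 0.078] lo [0.658 0.214 0.009] hi [0.687 0.239 0.101]
spare_bottle_mid 0.52 [299. 169.] 271 med [ 0.815 -0.024  0.077] lo [ 0.808 -0.039  0.006] hi [ 0.832 -0.008  0.102]
kit_bottle_a_mid 0.61 [370. 276.] 205 med [ 0.556 -0.177  0.087] lo [ 0.544 -0.193  0.023] hi [ 0.571 -0.165  0.106]
kit_bottle_a_mid 0.18 [398. 270.] 323 med [ 0.569 -0.241  0.072] lo [ 0.552 -0.264  0.03 ] hi [ 0.589 -0.226  0.103]
caddy 0.96 [390. 281.] 1852 med [ 0.56  -0.243  0.006] lo [ 0.529 -0.352
[... 541 characters left out ...]
.235 0.071] lo [0.657 0.22  0.002] hi [0.719 0.248 0.102]
spare_bottle_mid 0.93 [238. 255.] 506 med [0.771 0.088 0.069] lo [0.764 0.071 0.007] hi [0.788 0.1   0.102]
spare_bottle_mid 0.73 [271. 358.] 487 med [0.554 0.172 0.075] lo [0.547 0.155 0.008] hi [0.571 0.184 0.102]
kit_bottle_a_mid 0.91 [401. 254.] 519 med [ 0.553 -0.171  0.072] lo [ 0.542 -0.188  0.01 ] hi [ 0.572 -0.163  0.106]
caddy 0.79 [425. 254.] 1469 med [ 0.547 -0.229  0.009] lo [ 0.526 -0.348  0.001] hi [ 0.601 -0.147  0.026]
caddy 0.49 [328. 340.] 3267 med [0.527 0.052 0.006] lo [0.472 0.    0.001] hi [0.579 0.107 0.022]
returns_tray 0.82 [326. 342.] 3174 med [0.528 0.052 0.006] lo [0.473 0.001 0.001] hi [0.579 0.107 0.021]
```

```bash
python3 - <<'E'
import cv2
a=cv2.imread("pics/top0.png")[120:340,160:460]
cv2.imwrite("pics/top_c.png",cv2.resize(a,None,fx=2.6,fy=2.6,interpolation=cv2.INTER_CUBIC))
E
```

```text
(no output)
```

View pics/top_c.png

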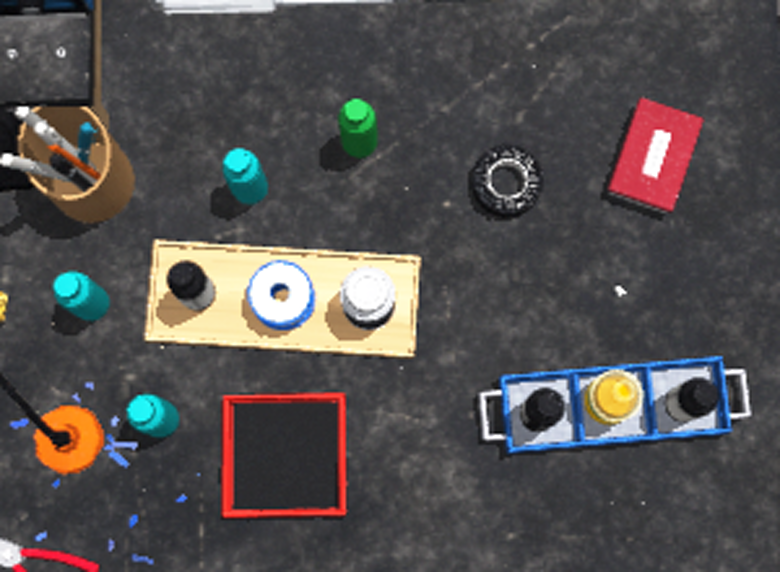

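View pics/side0.png

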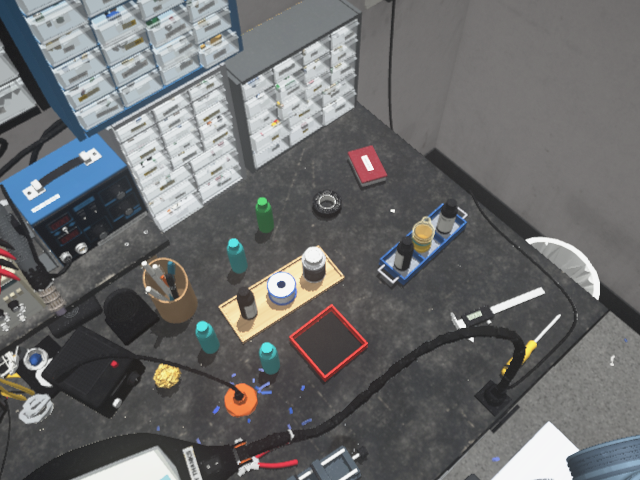

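The top crop shows the pot at about (396,273) in the middle caddy well. The spare is the black bottle on the board at (233,230). The look-alikes, all to be left alone, are turquoise at (195,234), (221,281) and (254,188), and green at (299,169). The side view agrees: spare (247,302), pot (422,236), tray (328,342). I'll refine the axes next and check the cable for height.

```bash
python3 - <<'E'
from h import *
for cam in("top","side"):
    z=np.load(cam+"0.npz"); w=pts(cam,z["d"]); im=z["im"]
    for n,x,y in [("pot",.575,-.245),("spare",.675,.13),("kitA",.56,-.18),("kitB",.57,-.31),("spool",.67,.05),("can",.67,-.03),("turqNear",.562,.165)]:
        near=np.hypot(w[...,0]-x,w[...,1]-y)<.045
        s=near&(w[...,2]>(.09 if n not in("spool","can") else .03)); 
        q=w[s]; 
        if len(q): 
            (c,r)=cv2.minEnclosingCircle(q[:,:2].astype(np.float32)); print(cam,n,len(q),"circ",np.round(c,4),round(r,4),"zmax",np.percentile(q[:,2],95).round(4))
        b=w[near&(w[...,2]>.03)&(w[...,2]<.055)]
        if len(b)>5:(c,r)=cv2.minEnclosingCircle(b[:,:2].astype(np.float32)); print("   body",len(b),b.min(0).round(3),b.max(0).round(3))
    # caddy blue / tray red rims
    R,G,B=[im[...,i].astype(int) for i in range(3)]
    for n,m,x,y,lo,hi in [("caddy",(B>R+40)&(B>G+20),.565,-.245,.015,.03),("tray",(R>G+60)&(R>B+60),.528,.052,.012,.026)]:
        s=m&(np.abs(w[...,0]-x)<.1)&(np.abs(w[...,1]-y)<.15)&(w[...,2]>lo)&(w[...,2]<hi)
        print(cam,n,s.sum(),cv2.minAreaRect(w[s][:,:2].astype(np.float32)))
    hi=(w[...,2]>.12)&(w[...,0]>.25)&(w[...,0]<.8)&(abs(w[...,1])<.45)
    q=w[hi]; print("high stuff",len(q), q[::max(1,len(q)//25)].round(2).tolist())
t=cv2.imread("pics/top0.png"); cv2.imwrite("pics/x.png",t)
E
```

```text
top pot 47 circ [ 0.5709 -0.2461] 0.01 zmax 0.1049
   body 22 [ 0.55  -0.255  0.031] [ 0.582 -0.225  0.055]
top spare 79 circ [0.6815 0.1297] 0.0114 zmax 0.106
   body 33 [0.664 0.113 0.033] [0.689 0.138 0.054]
top kitA 82 circ [ 0.5585 -0.1808] 0.012 zmax 0.1061
   body 18 [ 0.544 -0.188  0.03 ] [ 0.57  -0.165  0.054]
top kitB 83 circ [ 0.5671 -0.3135] 0.0125 zmax 0.1071
   body 34 [ 0.548 -0.316  0.03 ] [ 0.579 -0.298  0.054]
top spool 459 circ [0.6736 0.0511] 0.0305 zmax 0.0432
   body 459 [0.645 0.021 0.031] [0.704 0.08  0.046]
top can 382 circ [ 0.6666 -0.0287] 0.0248 zmax 0.0826
   body 28 [ 0.642 -0.052  0.03 ] [ 0.659 -0.009  0.054]
top turqNear 73 circ [0.5643 0.1656] 0.0103 zmax 0.1029
   body 27 [0.547 0.149 0.032] [0.575 0.172 0.053]
top caddy 541 ((0.5657418370246887, -0.2516012191772461), (0.07028832286596298, 0.2045106738805771), 3.598412275314331)
top tray 333 ((0.5282597541809082, 0.05088339000940323), (0.10986177623271942, 0.11037106812000275), 89.49616241455078)
high stuff 7039 [[0.8, 0.42, 0.34], [0.73, 0.44, 0.16], [0.62, 0.3, 0.13], [0.53, 0.43, 0.24], [0.51, 0.
[... 1274 characters left out ...]
9301834, 0.20723912119865417), 3.520998954772949)
side tray 624 ((0.5271866321563721, 0.05276832729578018), (0.11175422370433807, 0.11253178119659424), 89.85383605957031)
high stuff 9996 [[0.8, 0.24, 0.17], [0.79, 0.4, 0.22], [0.32, -0.04, 0.3], [0.3, -0.05, 0.3], [0.35, 0.02, 0.28], [0.7, 0.38, 0.16], [0.36, 0.05, 0.26], [0.72, 0.44, 0.16], [0.36, 0.1, 0.21], [0.38, 0.17, 0.17], [0.39, 0.22, 0.17], [0.53, 0.43, 0.25], [0.5, 0.39, 0.24], [0.51, 0.41, 0.25], [0.39, 0.27, 0.21], [0.49, 0.39, 0.24], [0.41, 0.3, 0.22], [0.46, 0.37, 0.24], [0.47, 0.39, 0.23], [0.46, 0.38, 0.23], [0.44, 0.37, 0.23], [0.42, 0.35, 0.23], [0.42, 0.35, 0.23], [0.49, 0.45, 0.23], [0.43, 0.38, 0.23], [0.42, 0.37, 0.22]]
```

View pics/top0.png

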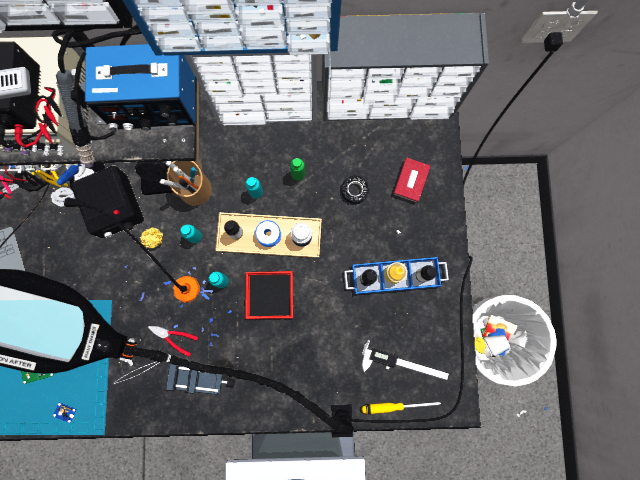

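The top view shows the spare at (233,229), the pot at (397,272) and the tray at (270,295). A lamp neck, up to 0.30 m high, crosses the front from about (120,350) to (340,415). I'll rise above it first, then turn and swing.

{"method": "apply_moves", "body": {
  "moves": [
    {"jaw": 1,"offset": [0,0,-50],"rot": [0,0,0]},
    {"jaw": 1,"offset": [0,0,-50],"rot": [0,0,0]},
    {"jaw": 1,"offset": [0,0,-50],"rot": [0,0,9]},
    {"jaw": 1,"offset": [0,0,-50],"rot": [0,0,9]},
    {"jaw": 1,"offset": [0,0,-30],"rot": [0,0,9]}
  ]
}}

```text
time_s: 1.23
eef_pos: [0.1749, 0.5482, 0.4355]
eef_rot: [0.0, 0.383, 0.924, 0.002]
wrist_force: [-0.2, -0.0, -0.3]
opening: 1.006
grasp_force: 0.0
```

{"method": "apply_moves", "body": {
  "moves": [
    {"jaw": 1,"offset": [0,0,0],"rot": [0,0,10]},
    {"jaw": 1,"offset": [0,0,0],"rot": [0,0,10]},
    {"jaw": 1,"offset": [0,0,0],"rot": [0,0,10]},
    {"jaw": 1,"offset": [0,0,0],"rot": [0,0,10]},
    {"jaw": 1,"offset": [0,0,0],"rot": [0,0,1.7]}
  ]
}}

```text
time_s: 1.85
eef_pos: [0.1747, 0.5478, 0.4321]
eef_rot: [0.0, 0.685, 0.729, -0.0]
wrist_force: [-0.3, -0.0, 0.4]
opening: 0.997
grasp_force: 0.0
```

```bash
python3 - <<'E'
from h import *
o=ctrl.get_obs(); print({k:np.round(o[k],3) for k in("time_s","eef_pos","eef_rot","q","opening")}); e=np.array(o["eef_rot"]); print(2*np.degrees(np.arctan2(e[2],e[1]))-90)
p=np.array([.570,-.245])-o["eef_pos"][:2]; a=np.radians(2*np.degrees(np.arctan2(e[2],e[1]))-90); print("tool x,y to pot",-np.sin(a)*p[0]+np.cos(a)*p[1],np.cos(a)*p[0]+np.sin(a)*p[1])
E
```

```text
{'time_s': np.float64(1.85), 'eef_pos': array([0.175, 0.548, 0.432]), 'eef_rot': array([ 0.   ,  0.685,  0.729, -0.   ]), 'q': array([ 1.056,  0.096,  1.251, -0.   ,  1.794,  0.993]), 'opening': np.float64(0.997)}
3.606938998685351
tool x,y to pot -0.8160876492565644 0.3446039179309657
```

{"method": "apply_moves", "body": {
  "moves": [
    {"jaw": 1,"offset": [-45,42,0],"rot": [0,0,0]},
    {"jaw": 1,"offset": [-45,42,0],"rot": [0,0,0]},
    {"jaw": 1,"offset": [-45,42,0],"rot": [0,0,0]},
    {"jaw": 1,"offset": [-45,42,0],"rot": [0,0,0]},
    {"jaw": 1,"offset": [-45,42,0],"rot": [0,0,0]}
  ]
}}

```text
time_s: 2.48
eef_pos: [0.3996, 0.335, 0.4323]
eef_rot: [0.0, 0.683, 0.73, 0.0]
wrist_force: [1.0, 0.9, -0.2]
opening: 1.001
grasp_force: 0.0
```

{"method": "apply_moves", "body": {
  "moves": [
    {"jaw": 1,"offset": [-59,13.5,0],"rot": [0,0,0]},
    {"jaw": 1,"offset": [-59,13.5,0],"rot": [0,0,0]},
    {"jaw": 1,"offset": [-59,13.5,0],"rot": [0,0,0]},
    {"jaw": 1,"offset": [-59,13.5,0],"rot": [0,0,0]},
    {"jaw": 1,"offset": [-59,13.5,0],"rot": [0,0,0]}
  ]
}}

```text
time_s: 3.1
eef_pos: [0.4846, 0.0444, 0.4324]
eef_rot: [0.0, 0.683, 0.73, 0.0]
wrist_force: [1.3, 0.2, -0.1]
opening: 0.998
grasp_force: 0.0
```

{"method": "apply_moves", "body": {
  "moves": [
    {"jaw": 1,"offset": [-59,13.5,0],"rot": [0,0,0]},
    {"jaw": 1,"offset": [-59,13.5,0],"rot": [0,0,0]},
    {"jaw": 1,"offset": [-59,13.5,0],"rot": [0,0,0]},
    {"jaw": 1,"offset": [-59,13.5,0],"rot": [0,0,0]},
    {"jaw": 1,"offset": [-59,13.5,0],"rot": [0,0,0]}
  ]
}}

```text
time_s: 3.72
eef_pos: [0.5706, -0.2458, 0.4322]
eef_rot: [0.0, 0.683, 0.73, 0.0]
wrist_force: [1.3, 0.4, 0.3]
opening: 1.0
grasp_force: 0.0
```

{"method": "apply_moves", "body": {
  "moves": [
    {"jaw": 1,"offset": [0,0,50],"rot": [0,0,0]},
    {"jaw": 1,"offset": [0,0,55],"rot": [0,0,0]},
    {"jaw": 1,"offset": [0,0,55],"rot": [0,0,0]},
    {"jaw": 1,"offset": [0,0,50],"rot": [0,0,0]},
    {"jaw": 1,"offset": [0,0,30],"rot": [0,0,0]}
  ]
}}

```text
time_s: 4.35
eef_pos: [0.569, -0.243, 0.1888]
eef_rot: [-0.002, 0.683, 0.73, -0.0]
wrist_force: [-0.5, 0.4, 0.3]
opening: 1.001
grasp_force: 0.0
```

```bash
cat > d.py <<'E'
import sys
from h import *
o=ctrl.get_obs(); print({k:np.round(o[k],4).tolist() for k in("time_s","eef_pos","q","wrist_force","opening","grasp_force")}); e=np.array(o["eef_rot"]); a=2*np.arctan2(e[2],e[1])-np.pi/2; print("yaw",np.degrees(a),e.round(3))
t=np.array(sys.argv[1:3],float); p=t-o["eef_pos"][:2]; print("tool x,y mm",1000*(-np.sin(a)*p[0]+np.cos(a)*p[1]),1000*(np.cos(a)*p[0]+np.sin(a)*p[1]))
if len(sys.argv)>3:
    im,d=ctrl.camera(sys.argv[4]); save(im,sys.argv[3]+"_full.png"); r=[int(v) for v in sys.argv[5:9]]
    save(cv2.resize(im[r[1]:r[3],r[0]:r[2]],None,fx=4,fy=4,interpolation=cv2.INTER_CUBIC),sys.argv[3]+".png")
E
python3 d.py .57 -.245 pot1 side 340 150 520 300
```

```text
{'time_s': 4.35, 'eef_pos': [0.569, -0.243, 0.1888], 'q': [-0.5952, 0.2907, 1.5014, -0.0, 1.3535, -0.6612], 'wrist_force': [-0.4616, 0.4083, 0.2895], 'opening': 1.0009, 'grasp_force': 0.0}
yaw 3.7840716430707504 [-0.002  0.683  0.73  -0.   ]
tool x,y mm -2.072597849855948 0.8732154373478301
```

View pics/pot1.png

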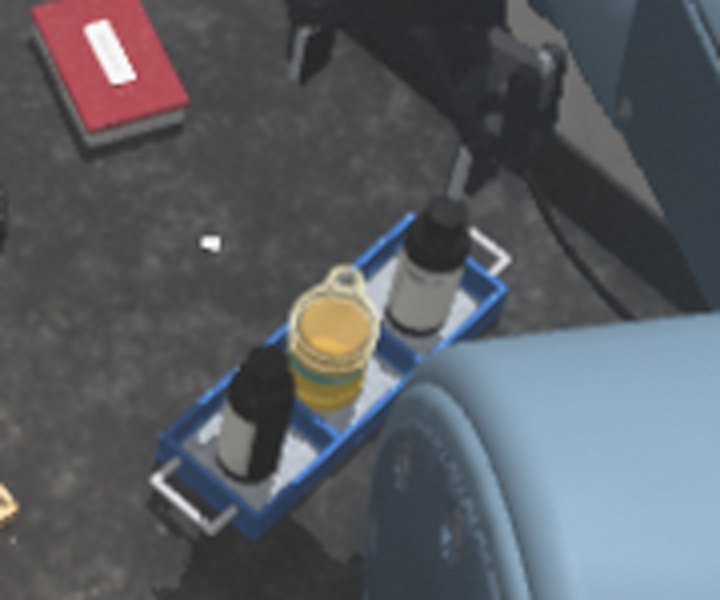

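The side view shows the pot upright at crop (333,350) between the two good bottles. The open fingers sit above it, one on each side along x. Descending in two calls, then closing.

{"method": "apply_moves", "body": {
  "moves": [
    {"jaw": 1,"offset": [0,0,30],"rot": [0,0,0]},
    {"jaw": 1,"offset": [0,0,30],"rot": [0,0,0]},
    {"jaw": 1,"offset": [0,0,30],"rot": [0,0,0]},
    {"jaw": 1,"offset": [0,0,20],"rot": [0,0,0]},
    {"jaw": 1,"offset": [0,0,10],"rot": [0,0,0]}
  ]
}}

```text
time_s: 5.03
eef_pos: [0.5702, -0.2438, 0.0715]
eef_rot: [-0.0, 0.684, 0.729, -0.0]
wrist_force: [0.3, 0.5, -0.5]
opening: 1.004
grasp_force: 0.0
```

{"method": "apply_moves", "body": {
  "moves": [
    {"jaw": 1,"offset": [0,0,12],"rot": [0,0,0]},
    {"jaw": 1,"offset": [0,0,12],"rot": [0,0,0]},
    {"jaw": 1,"offset": [0,0,9],"rot": [0,0,0]},
    {"jaw": 1,"offset": [0,0,4],"rot": [0,0,0]},
    {"jaw": 1,"offset": [0,0,0],"rot": [0,0,0]}
  ]
}}

```text
time_s: 5.65
eef_pos: [0.5702, -0.2438, 0.0349]
eef_rot: [-0.0, 0.684, 0.729, -0.0]
wrist_force: [-0.4, -0.4, -0.3]
opening: 0.997
grasp_force: 0.0
```

{"method": "apply_moves", "body": {
  "moves": [
    {"jaw": 0.4,"offset": [0,0,0],"rot": [0,0,0]},
    {"jaw": 0.3,"offset": [0,0,0],"rot": [0,0,0]},
    {"jaw": 0.2,"offset": [0,0,0],"rot": [0,0,0]},
    {"jaw": 0.1,"offset": [0,0,0],"rot": [0,0,0]},
    {"jaw": 0,"offset": [0,0,0],"rot": [0,0,0]}
  ]
}}

```text
time_s: 6.28
eef_pos: [0.571, -0.2443, 0.0359]
eef_rot: [0.001, 0.685, 0.729, 0.0]
wrist_force: [0.8, 0.5, 5.5]
opening: 0.506
grasp_force: 61.6
```

The pot is gripped: opening 43 mm, 62 N. Lifting, and meanwhile estimating arm link clearance over the lamp neck.

{"method": "apply_moves", "body": {
  "moves": [
    {"jaw": 0,"offset": [0,0,-15],"rot": [0,0,0]},
    {"jaw": 0,"offset": [0,0,-30],"rot": [0,0,0]},
    {"jaw": 0,"offset": [0,0,-40],"rot": [0,0,0]},
    {"jaw": 0,"offset": [0,0,-45],"rot": [0,0,0]},
    {"jaw": 0,"offset": [0,0,-40],"rot": [0,0,0]}
  ]
}}

```text
time_s: 6.9
eef_pos: [0.57, -0.2436, 0.2071]
eef_rot: [-0.0, 0.684, 0.729, -0.0]
wrist_force: [-0.4, 0.7, -1.1]
opening: 0.501
grasp_force: 61.2
```

```bash
python3 d.py .528 .052; python3 - <<'E'
import numpy as np
from scipy.optimize import least_squares
from h import ctrl
o=ctrl.get_obs()
D=[([.181,1.607],[.1745,.5473,.2012]),([.096,1.251],[.1747,.5478,.4321]),([.2907,1.5014],[.569,-.243,.1888]),(o["q"][1:3],o["eef_pos"])]
def m(p,q):
    a,b,c,h,r0=p;s=q[0]+q[1]
    return np.array([r0+a*np.sin(q[0])+b*np.sin(s)+c*np.cos(s),h+a*np.cos(q[0])+b*np.cos(s)-c*np.sin(s)])
f=lambda p:np.concatenate([m(p,q)-[np.sqrt(t[0]**2+t[1]**2-.118**2),t[2]] for q,t in D]+[[1e-4*p[4],1e-4*p[2]]])
r=least_squares(f,[.4,.4,0,0,0]);p=r.x;print("a,b,c,h(shoulder-toollen),r0",p.round(3),abs(r.fun).max())
for t in([.528,.052,.036],[.68,.131,.035],[.565,-.25,.035]):
    R=np.sqrt(t[0]**2+t[1]**2-.118**2)
    q=least_squares(lambda q:m(p,q)-[R,t[2]],[.3,1.7]).x; b=np.arctan2(t[1],t[0])-np.arcsin(.118/np.hypot(*t[:2]))
    print(t,"q2,3",q.round(3),"q1",b.round(3),"elbow r,z-rel",(p[4]+p[0]*np.sin(q[0])).round(3),(p[3]+p[0]*np.cos(q[0])).round(3),"+tool len; forearm below horiz deg",np.degrees(q.sum()-np.pi/2).round(1))
E
```

```text
{'time_s': 6.9, 'eef_pos': [0.57, -0.2436, 0.2071], 'q': [-0.5951, 0.2752, 1.4832, 0.0, 1.3833, -0.6581], 'wrist_force': [-0.3573, 0.6953, -1.0822], 'opening': 0.5009, 'grasp_force': 61.211}
yaw 3.6109750358825394 [-0.     0.684  0.729 -0.   ]
tool x,y mm 297.6600917142673 -23.31667643163583
a,b,c,h(shoulder-toollen),r0 [ 0.435  0.515  0.087 -0.031 -0.   ] 0.0007311006208046145
[0.528, 0.052, 0.036] q2,3 [0.301 1.835] q1 -0.126 elbow r,z-rel 0.129 0.385 +tool len; forearm below horiz deg 32.4
[0.68, 0.131, 0.035] q2,3 [0.609 1.386] q1 0.019 elbow r,z-rel 0.249 0.326 +tool len; forearm below horiz deg 24.3
[0.565, -0.25, 0.035] q2,3 [0.467 1.603] q1 -0.609 elbow r,z-rel 0.196 0.358 +tool len; forearm below horiz deg 28.6
```

Even with the arm low at the tray, the forearm stays about 0.1 m above the lamp neck. Moving to the tray.

{"method": "apply_moves", "body": {
  "moves": [
    {"jaw": 0,"offset": [20,-2,0],"rot": [0,0,0]},
    {"jaw": 0,"offset": [40,-3,0],"rot": [0,0,0]},
    {"jaw": 0,"offset": [50,-4,0],"rot": [0,0,0]},
    {"jaw": 0,"offset": [50,-4,0],"rot": [0,0,0]},
    {"jaw": 0,"offset": [50,-4,0],"rot": [0,0,0]}
  ]
}}

```text
time_s: 7.52
eef_pos: [0.5383, -0.0329, 0.2036]
eef_rot: [-0.001, 0.684, 0.729, -0.001]
wrist_force: [0.8, 0.6, -1.8]
opening: 0.508
grasp_force: 61.2
```

{"method": "apply_moves", "body": {
  "moves": [
    {"jaw": 0,"offset": [45,-3,0],"rot": [0,0,0]},
    {"jaw": 0,"offset": [30,-2,0],"rot": [0,0,0]},
    {"jaw": 0,"offset": [13,-1,0],"rot": [0,0,0]},
    {"jaw": 0,"offset": [0,0,20],"rot": [0,0,0]},
    {"jaw": 0,"offset": [0,0,30],"rot": [0,0,0]}
  ]
}}

```text
time_s: 8.15
eef_pos: [0.5289, 0.0519, 0.1549]
eef_rot: [0.001, 0.684, 0.729, 0.0]
wrist_force: [0.1, 0.1, -0.8]
opening: 0.499
grasp_force: 61.2
```

{"method": "apply_moves", "body": {
  "moves": [
    {"jaw": 0,"offset": [0,0,35],"rot": [0,0,0]},
    {"jaw": 0,"offset": [0,0,30],"rot": [0,0,0]},
    {"jaw": 0,"offset": [0,0,20],"rot": [0,0,0]},
    {"jaw": 0,"offset": [0,0,15],"rot": [0,0,0]},
    {"jaw": 0,"offset": [0,0,5],"rot": [0,0,0]}
  ]
}}

```text
time_s: 8.78
eef_pos: [0.5278, 0.0519, 0.049]
eef_rot: [-0.001, 0.685, 0.729, -0.001]
wrist_force: [-0.2, -0.3, -0.9]
opening: 0.506
grasp_force: 61.2
```

{"method": "apply_moves", "body": {
  "moves": [
    {"jaw": 0,"offset": [0,0,6],"rot": [0,0,0]},
    {"jaw": 0,"offset": [0,0,4],"rot": [0,0,0]},
    {"jaw": 0,"offset": [0,0,2],"rot": [0,0,0]},
    {"jaw": 0,"offset": [0,0,1],"rot": [0,0,0]},
    {"jaw": 0,"offset": [0,0,0],"rot": [0,0,0]}
  ]
}}

```text
time_s: 9.4
eef_pos: [0.5287, 0.0521, 0.0373]
eef_rot: [0.0, 0.684, 0.729, 0.0]
wrist_force: [0.5, -0.5, -0.5]
opening: 0.506
grasp_force: 61.2
```

{"method": "apply_moves", "body": {
  "moves": [
    {"jaw": 0,"offset": [0,0,1],"rot": [0,0,0]},
    {"jaw": 0,"offset": [0,0,0],"rot": [0,0,0]},
    {"jaw": 0.6,"offset": [0,0,0],"rot": [0,0,0]},
    {"jaw": 0.8,"offset": [0,0,0],"rot": [0,0,0]},
    {"jaw": 1,"offset": [0,0,0],"rot": [0,0,0]}
  ]
}}

```text
time_s: 10.02
eef_pos: [0.5288, 0.0521, 0.0362]
eef_rot: [0.0, 0.685, 0.729, 0.0]
wrist_force: [-0.2, 0.4, 1.0]
opening: 0.981
grasp_force: 0.0
```

{"method": "apply_moves", "body": {
  "moves": [
    {"jaw": 1,"offset": [0,0,0],"rot": [0,0,0]},
    {"jaw": 1,"offset": [0,0,-15],"rot": [0,0,0]},
    {"jaw": 1,"offset": [0,0,-30],"rot": [0,0,0]},
    {"jaw": 1,"offset": [0,0,-50],"rot": [0,0,0]},
    {"jaw": 1,"offset": [0,0,-60],"rot": [0,0,0]}
  ]
}}

```text
time_s: 10.65
eef_pos: [0.5278, 0.0522, 0.1928]
eef_rot: [-0.0, 0.685, 0.729, -0.0]
wrist_force: [0.5, -0.3, -0.2]
opening: 1.0
grasp_force: 0.0
```

```bash
python3 d.py .680 .1315 tray1 side 200 240 400 390
```

```text
{'time_s': 10.65, 'eef_pos': [0.5278, 0.0522, 0.1928], 'q': [-0.1254, 0.0907, 1.7275, 0.0, 1.3247, -0.1883], 'wrist_force': [0.5132, -0.337, -0.2274], 'opening': 0.9997, 'grasp_force': 0.0}
yaw 3.604986314681307 [-0.     0.685  0.729 -0.   ]
tool x,y mm 69.57742094976946 156.8386987810434
```

View pics/tray1.png

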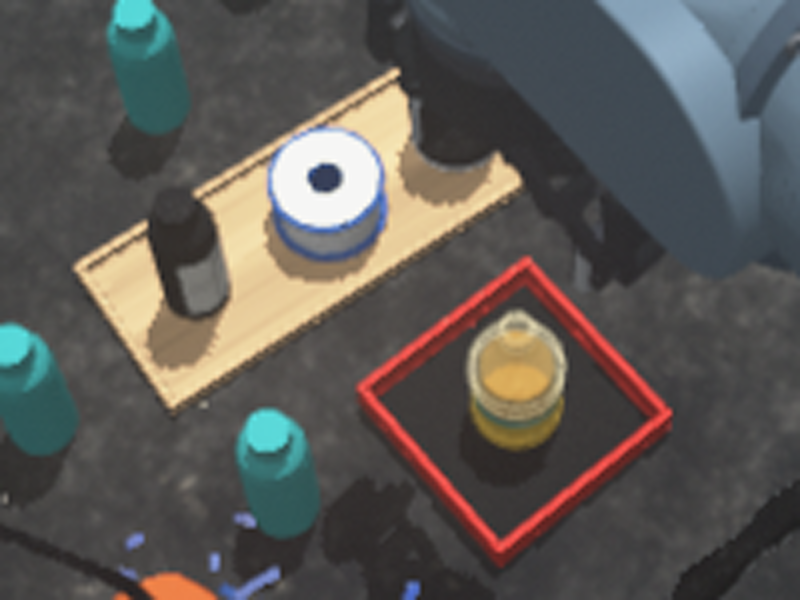

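The pot stands upright near the tray's centre, crop (515,385). The spare is the black bottle with the white label on the board, crop (190,250), and the turquoise ones around it stay put. Moving over the spare and down.

{"method": "apply_moves", "body": {
  "moves": [
    {"jaw": 1,"offset": [12,27,0],"rot": [0,0,0]},
    {"jaw": 1,"offset": [18,40,0],"rot": [0,0,0]},
    {"jaw": 1,"offset": [18,40,0],"rot": [0,0,0]},
    {"jaw": 1,"offset": [14,33,0],"rot": [0,0,0]},
    {"jaw": 1,"offset": [8,17,0],"rot": [0,0,0]}
  ]
}}

```text
time_s: 11.32
eef_pos: [0.6823, 0.1327, 0.1917]
eef_rot: [0.0, 0.684, 0.729, 0.0]
wrist_force: [0.1, 0.5, -0.2]
opening: 1.004
grasp_force: 0.0
```

{"method": "apply_moves", "body": {
  "moves": [
    {"jaw": 1,"offset": [0,0,20],"rot": [0,0,0]},
    {"jaw": 1,"offset": [0,0,30],"rot": [0,0,0]},
    {"jaw": 1,"offset": [0,0,30],"rot": [0,0,0]},
    {"jaw": 1,"offset": [0,0,20],"rot": [0,0,0]},
    {"jaw": 1,"offset": [0,0,10],"rot": [0,0,0]}
  ]
}}

```text
time_s: 11.95
eef_pos: [0.6796, 0.1315, 0.0794]
eef_rot: [-0.001, 0.685, 0.729, -0.001]
wrist_force: [0.1, -0.3, 0.9]
opening: 1.008
grasp_force: 0.0
```

```bash
python3 d.py .680 .1315
```

```text
{'time_s': 11.95, 'eef_pos': [0.6796, 0.1315, 0.0794], 'q': [0.0202, 0.5529, 1.3724, -0.0001, 1.2185, -0.0425], 'wrist_force': [0.133, -0.2659, 0.9171], 'opening': 1.0077, 'grasp_force': 0.0}
yaw 3.58922912220112 [-0.001  0.685  0.729 -0.001]
tool x,y mm -0.02788813074344796 0.3688758731852516
```

{"method": "apply_moves", "body": {
  "moves": [
    {"jaw": 1,"offset": [0,0,14],"rot": [0,0,0]},
    {"jaw": 1,"offset": [0,0,14],"rot": [0,0,0]},
    {"jaw": 1,"offset": [0,0,12],"rot": [0,0,0]},
    {"jaw": 1,"offset": [0,0,5],"rot": [0,0,0]},
    {"jaw": 1,"offset": [0,0,0],"rot": [0,0,0]}
  ]
}}

```text
time_s: 12.58
eef_pos: [0.6807, 0.1319, 0.0356]
eef_rot: [-0.0, 0.684, 0.729, -0.0]
wrist_force: [0.2, -0.1, 0.5]
opening: 1.005
grasp_force: 0.0
```

{"method": "apply_moves", "body": {
  "moves": [
    {"jaw": 0.5,"offset": [0,0,0],"rot": [0,0,0]},
    {"jaw": 0.3,"offset": [0,0,0],"rot": [0,0,0]},
    {"jaw": 0.2,"offset": [0,0,0],"rot": [0,0,0]},
    {"jaw": 0.1,"offset": [0,0,0],"rot": [0,0,0]},
    {"jaw": 0,"offset": [0,0,0],"rot": [0,0,0]}
  ]
}}

```text
time_s: 13.2
eef_pos: [0.6816, 0.1319, 0.037]
eef_rot: [0.001, 0.684, 0.729, 0.001]
wrist_force: [-0.8, -0.1, 4.0]
opening: 0.361
grasp_force: 59.9
```

The spare is gripped: opening about 31 mm, matching 34 mm given the same bias the pot showed. Lifting and carrying it to the middle well.

{"method": "apply_moves", "body": {
  "moves": [
    {"jaw": 0,"offset": [0,0,-15],"rot": [0,0,0]},
    {"jaw": 0,"offset": [0,0,-35],"rot": [0,0,0]},
    {"jaw": 0,"offset": [0,0,-45],"rot": [0,0,0]},
    {"jaw": 0,"offset": [0,0,-45],"rot": [0,0,0]},
    {"jaw": 0,"offset": [0,0,-30],"rot": [0,0,0]}
  ]
}}

```text
time_s: 13.82
eef_pos: [0.6814, 0.1319, 0.2095]
eef_rot: [0.001, 0.684, 0.729, 0.001]
wrist_force: [-0.2, -0.2, -0.4]
opening: 0.36
grasp_force: 59.6
```

{"method": "apply_moves", "body": {
  "moves": [
    {"jaw": 0,"offset": [-20,-7,0],"rot": [0,0,0]},
    {"jaw": 0,"offset": [-40,-15,0],"rot": [0,0,0]},
    {"jaw": 0,"offset": [-50,-19,0],"rot": [0,0,0]},
    {"jaw": 0,"offset": [-50,-19,0],"rot": [0,0,0]},
    {"jaw": 0,"offset": [-50,-19,0],"rot": [0,0,0]}
  ]
}}

```text
time_s: 14.45
eef_pos: [0.6127, -0.0849, 0.2038]
eef_rot: [-0.002, 0.685, 0.729, -0.001]
wrist_force: [-0.7, 0.3, -0.8]
opening: 0.362
grasp_force: 59.6
```

{"method": "apply_moves", "body": {
  "moves": [
    {"jaw": 0,"offset": [-50,-19,0],"rot": [0,0,0]},
    {"jaw": 0,"offset": [-50,-19,0],"rot": [0,0,0]},
    {"jaw": 0,"offset": [-40,-15,0],"rot": [0,0,0]},
    {"jaw": 0,"offset": [-25,-8,0],"rot": [0,0,0]},
    {"jaw": 0,"offset": [0,0,0],"rot": [0,0,0]}
  ]
}}

```text
time_s: 15.08
eef_pos: [0.5622, -0.2533, 0.2039]
eef_rot: [-0.002, 0.686, 0.728, -0.001]
wrist_force: [0.4, -0.2, -0.4]
opening: 0.361
grasp_force: 59.6
```

```bash
python3 d.py .565 -.251 well1 side 340 130 540 280
```

```text
{'time_s': 15.075, 'eef_pos': [0.5622, -0.2533, 0.2039], 'q': [-0.6152, 0.2734, 1.4919, -0.0006, 1.3798, -0.674], 'wrist_force': [0.4375, -0.1977, -0.3541], 'opening': 0.3607, 'grasp_force': 59.5999}
yaw 3.3795259867448624 [-0.002  0.686  0.728 -0.001]
tool x,y mm 2.1414268355838333 2.8972754599485615
```

View pics/well1.png

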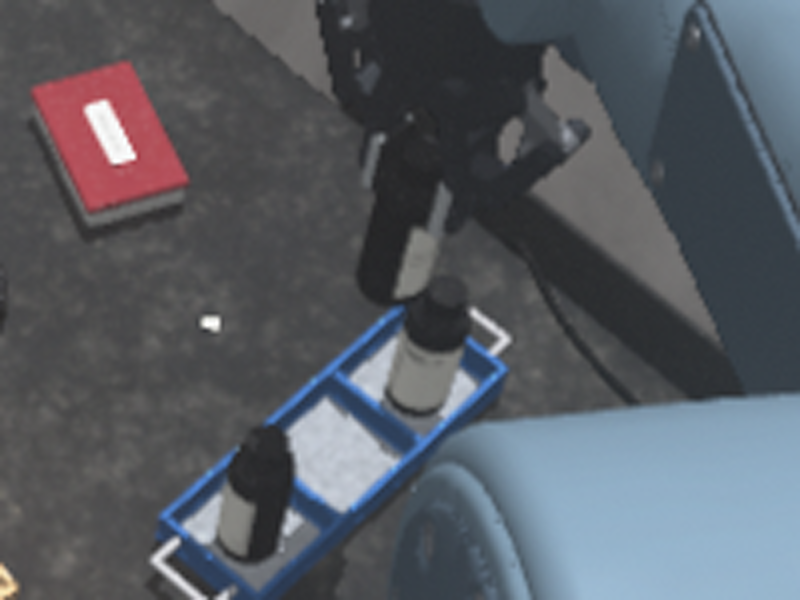

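The spare hangs upright in the grip, crop (410,240). The middle well is empty, crop (345,450), and both good bottles are in place. Descending with a 2 mm correction.

{"method": "apply_moves", "body": {
  "moves": [
    {"jaw": 0,"offset": [1.5,2,15],"rot": [0,0,0]},
    {"jaw": 0,"offset": [0,0,30],"rot": [0,0,0]},
    {"jaw": 0,"offset": [0,0,30],"rot": [0,0,0]},
    {"jaw": 0,"offset": [0,0,25],"rot": [0,0,0]},
    {"jaw": 0,"offset": [0,0,10],"rot": [0,0,0]}
  ]
}}

```text
time_s: 15.75
eef_pos: [0.5654, -0.2471, 0.093]
eef_rot: [-0.002, 0.684, 0.73, -0.0]
wrist_force: [0.1, 0.6, -1.1]
opening: 0.359
grasp_force: 59.6
```

{"method": "apply_moves", "body": {
  "moves": [
    {"jaw": 0,"offset": [0,0,20],"rot": [0,0,0]},
    {"jaw": 0,"offset": [0,0,16],"rot": [0,0,0]},
    {"jaw": 0,"offset": [0,0,12],"rot": [0,0,0]},
    {"jaw": 0,"offset": [0,0,7],"rot": [0,0,0]},
    {"jaw": 0,"offset": [0,0,0],"rot": [0,0,0]}
  ]
}}

```text
time_s: 16.38
eef_pos: [0.5665, -0.2495, 0.0406]
eef_rot: [-0.0, 0.685, 0.729, -0.0]
wrist_force: [-0.5, -0.4, -0.9]
opening: 0.36
grasp_force: 59.6
```

```bash
python3 d.py .565 -.251
```

```text
{'time_s': 16.375, 'eef_pos': [0.5665, -0.2495, 0.0406], 'q': [-0.6064, 0.459, 1.6016, 0.0, 1.0817, -0.6693], 'wrist_force': [-0.4675, -0.3603, -0.8904], 'opening': 0.3603, 'grasp_force': 59.5928}
yaw 3.602429287129056 [-0.     0.685  0.729 -0.   ]
tool x,y mm -1.3643155097567574 -1.5733832101880867
```

{"method": "apply_moves", "body": {
  "moves": [
    {"jaw": 0,"offset": [-1,-1,2],"rot": [0,0,0]},
    {"jaw": 0,"offset": [0,0,1.5],"rot": [0,0,0]},
    {"jaw": 0,"offset": [0,0,0.5],"rot": [0,0,0]},
    {"jaw": 0,"offset": [0,0,0],"rot": [0,0,0]},
    {"jaw": 0,"offset": [0,0,0],"rot": [0,0,0]}
  ]
}}

```text
time_s: 17.0
eef_pos: [0.5658, -0.2507, 0.0372]
eef_rot: [0.0, 0.684, 0.729, 0.0]
wrist_force: [-0.6, -0.3, -1.4]
opening: 0.362
grasp_force: 59.6
```

{"method": "apply_moves", "body": {
  "moves": [
    {"jaw": 0.5,"offset": [0,0,0],"rot": [0,0,0]},
    {"jaw": 0.7,"offset": [0,0,0],"rot": [0,0,0]},
    {"jaw": 1,"offset": [0,0,0],"rot": [0,0,0]},
    {"jaw": 1,"offset": [0,0,0],"rot": [0,0,0]},
    {"jaw": 1,"offset": [0,0,0],"rot": [0,0,0]}
  ]
}}

```text
time_s: 17.62
eef_pos: [0.5658, -0.2507, 0.0371]
eef_rot: [0.0, 0.684, 0.729, 0.0]
wrist_force: [-0.1, -0.1, 0.1]
opening: 1.003
grasp_force: 0.0
```

{"method": "apply_moves", "body": {
  "moves": [
    {"jaw": 1,"offset": [0,0,-15],"rot": [0,0,0]},
    {"jaw": 1,"offset": [0,0,-30],"rot": [0,0,0]},
    {"jaw": 1,"offset": [0,0,-50],"rot": [0,0,0]},
    {"jaw": 1,"offset": [0,0,-60],"rot": [0,0,0]},
    {"jaw": 1,"offset": [0,0,-45],"rot": [0,0,0]}
  ]
}}

```text
time_s: 18.25
eef_pos: [0.5664, -0.251, 0.2415]
eef_rot: [0.002, 0.684, 0.729, 0.0]
wrist_force: [0.4, -0.2, -1.2]
opening: 0.999
grasp_force: 0.0
```

{"method": "apply_moves", "body": {
  "moves": [
    {"jaw": 1,"offset": [0,0,-40],"rot": [0,0,0]},
    {"jaw": 1,"offset": [0,0,-20],"rot": [0,0,0]},
    {"jaw": 1,"offset": [0,0,0],"rot": [0,0,0]},
    {"jaw": 1,"offset": [0,0,0],"rot": [0,0,0]},
    {"jaw": 1,"offset": [0,0,0],"rot": [0,0,0]}
  ]
}}

```text
time_s: 18.88
eef_pos: [0.565, -0.2502, 0.2947]
eef_rot: [-0.002, 0.685, 0.729, -0.0]
wrist_force: [-0.1, -0.7, 0.0]
opening: 0.994
grasp_force: 0.0
```

```bash
python3 d.py .565 -.251 end side 300 150 500 300; python3 - <<'E'
from h import *
for cam in("side","top"):
    im,d=ctrl.camera(cam); w=pts(cam,d)
    for n,x,y in [("spare",.565,-.251),("pot",.528,.052),("kitA",.56,-.18),("kitB",.565,-.313)]:
        s=(np.hypot(w[...,0]-x,w[...,1]-y)<.032)&(w[...,2]>.09)&(w[...,2]<.13); q=w[s]
        if len(q):(c,r)=cv2.minEnclosingCircle(q[:,:2].astype(np.float32)); print(cam,n,len(q),np.round(c,4),round(r,4),q[:,2].max().round(4))
E
```

```text
{'time_s': 18.875, 'eef_pos': [0.565, -0.2502, 0.2947], 'q': [-0.6086, 0.22, 1.3755, -0.0, 1.5499, -0.6716], 'wrist_force': [-0.0966, -0.7219, 0.0333], 'opening': 0.9937, 'grasp_force': 0.0}
yaw 3.6052605970999467 [-0.002  0.685  0.729 -0.   ]
tool x,y mm -0.8322644416767999 -0.025555319325415733
side spare 114 [ 0.5628 -0.2476] 0.0123 0.1086
side pot 83 [0.5276 0.0506] 0.0099 0.1061
side kitA 115 [ 0.5593 -0.1795] 0.0118 0.1096
side kitB 112 [ 0.5647 -0.3124] 0.0132 0.1089
top pot 48 [0.5283 0.0484] 0.0101 0.1048
top kitA 78 [ 0.5594 -0.18  ] 0.0121 0.108
top kitB 4 [ 0.5619 -0.3067] 0.0068 0.1061
```

View pics/end.png

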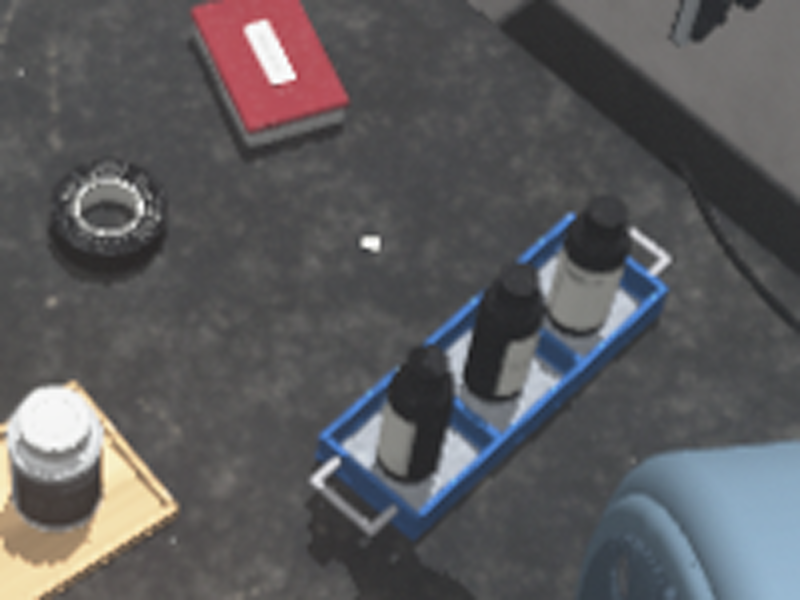

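The spare stands upright in the middle well at crop (505,330), within about 4 mm of its centre. Both good bottles are unmoved, the pot is in the tray, and the gripper is clear. Handing in.

```bash
python3 -c "
from bench import ctrl
print(ctrl.hand_in())"
```

```text
the job is handed in; nothing more can be done
None
```

I handed the job in at about 19 s, with no verdict returned: the amber pot stands upright within about 5 mm of the red tray's centre, the spare stands upright in the caddy's middle well within about 4 mm of its centre, and both good bottles are still in their wells.

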